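# Set the crystal-holding stand on a watch and lock it

### The arm

A 6-joint arm with a two-finger parallel gripper is mounted at the origin on a cart in front of the work surface, level with it; the furniture and walls round the work are solid. World frame = base frame: x ahead of the robot, y to its left, z up, the work surface at z = 0. Lengths are in m, angles in rad, forces in N, time in s.
With the tool pointing down it reaches from about 0.425 to 0.95 m from the base axis. Payload 3.5 kg.
Tool frame: the origin (TCP) lies between the finger pads, 19 mm behind the fingertips; this is the grasp point; z points along the fingers, y is the line along which they close (so a half turn about z gives the same grasp; the last joint's range is limited). The gripper opens to 85 mm and grips with 20 to 120 N. Pads are 22 mm wide; open, the fingers measure 114 mm over their backs; the gripper's body (76 mm by 85 mm) begins 54 mm behind the grasp point. The pads swing forward as they close: fully open they stand 13 mm farther back than shut.
Start: joints at [1.05, 0.286, 1.577, -0, 1.279, -0.15], TCP at [0.245, 0.629, 0.25] pointing down, gripper open.
Joint ranges: [-2.77, 2.77], [-0.9, 2.22], [0.21, 2.48], [-1.53, 4.67], [0.24, 2.81], [-2.84, 2.84]. Speed limits (rad/s): [2.79, 2.79, 3.14, 3.14, 3.14, 3.14].

### API

Orientations are given as a unit quaternion [x, y, z, w].
In Python, from plant import ctrl gives the robot as it stands. The module is installed in compiled form; this text tells all that it offers.
- The arm moves only by the tool send_rows, never from a script. Its argument "rows" is text: rows parted by semicolons, each of 7 numbers parted by spaces: the turn, a rotation vector about the tool's x, y, z in a scale on which 1.0 is 4 rad, then the shift along the tool's x, y, z in parts of the range, where 1.0 means 500 mm, then the opening, from -1 (shut) to 1 (fully open). A call has 1 to 8 rows; each row is the pose to reach, as a shift and turn from the pose commanded when the call began, along the tool's axes at that moment; what a row does not reach only later rows make up. A row lasts 1/8 s, in which the tool goes at most 62.5 mm and 10.7 degrees, less where a joint would pass 70% of its speed; a pose out of reach is approached as far as the arm can. Shift and turn numbers lie between -1 and 1, and a call with a number outside is refused. A call with a gripper value outside its range is refused whole. The fingers move at their own pace and stop on an object; "grip_force" is the grip in N (left out, the last holds). Time passes only in rows, so rows that repeat a pose let the fingers close. It gives the time, the measured TCP pose, the force, the opening and the grip force at its end, in the units of the state.
- ctrl.get_state(): the state, without advancing time (a new reading comes with each control period).
- ctrl.read_camera(name): name is "scene" or "top" or "wrist"; returns a dict with "color" (420x560x3 uint8, red, green, blue), "fx", "fy", "cx", "cy" (pixels), "extrinsics" (4x4, takes a point from world to camera coordinates). Camera axes: x right, y down, z forward; pixel columns grow to the right and rows downward; lengths in m; the calibration is good to about 2 mm. The wrist camera is an equidistant fisheye: a pixel r from the principal point sees the ray r / f radians off the axis. A picture is of the moment at which its call begins. There is no depth.
- ctrl.sign_off(): hands the job in; it is judged then, once.
Trained networks look in a picture, given as the dict that the camera call returned (one of the last four; its "shot" number tells which), for a name from the list of things; names that differ only in an ending like _2 or _b are one class to them, and where a whole thing is asked for, a point or a joint stands for the part that bears it (a point fixed in the world has none). Each returns a list of dicts, best first, with "p" (0 to 1); they miss things now and then, are a little off and sometimes report something else, mostly with a low value. They report only what shows in the picture. A call takes as long as a camera call.
- ctrl.look_for(picture, target): "position" ([x, y, z] in m, in the coordinates of the camera as it stood for that picture, good to about 4 mm: the middle of the surface that is visible of it).
The state is a dict: "time": time; "qpos": joint angles; "dq": joint speeds; "joint_efforts": joint torques, N m; "eef_pos": TCP position; "tcp_rot": TCP orientation; "contact_force": force on the tool from outside, world axes, zero at the start; "wrist_torque": the same for the moment, N m; "opening": opening from 0.0 (shut) to 1.0 (fully open); "finger_force": force on a finger pad.
Only numpy, scipy, OpenCV 4.12 (cv2) and the standard library are available. Lean on these libraries where they do the work, as an engineer would, in place of code of your own. Each camera call takes 0.05 s, during which the arm holds its last target. There are 200 camera calls.

### The job

A watch sits in the holding stand while its new crystal sets. Swing the lock ring's lever anticlockwise to free the adjuster, turn the knob on top clockwise until you feel the foot bear snugly on the watch (a definite, light resistance, without crushing the crystal), then swing the lever back clockwise until the lock ring is firmly tight again, without forcing it. Leave the things standing round the stand where they are, and let go.

Things in the scene. Friction and masses are not known exactly. Their poses are not given: they have to be found in the camera images.
- stand: Grey C-shaped holding stand, screwed down: base plate 150 x 100 x 10 mm, column at the back, arm (top 96 mm up) carrying on one vertical axis the lock ring and, above it, the knob. Origin on that axis at the worktop; z up, +x to the column. Turns below are seen from above. The stall's uprights stand at the worktop's front corners: draw the arm in before swinging past them.
- post_grip (a point): Point in the lever's finger post, 133 mm up, a good TCP height. The post is a bright upright pin, 12 mm thick, 109 to 149 mm up, 70 mm from the axis, at the end of the lock ring's lever (bar 10 mm thick, ring 52 mm across, 96 to 111 mm up). Grip it from above and lead it along the arc; it may turn in the fingers.
- lock_ring (a joint): Lever angle, rad; grows anticlockwise (loosening), stop at 1.2. Starts tight near 0. Its bite ends 0.1 to 0.4 rad from there; 0.5 off is surely loose. Swinging free drags 6-8 N at the post. Back clockwise, the drag rises gradually from the bite on, about 1 N per 0.1 rad; the lever stays where left. Firm is 3 to 5 N over free drag (at least 2.5); 9 N over is forced. Wear and first tightness vary.
- adjuster_grip (a point): Point on the axis inside the adjuster's knob, 136 mm up, a good TCP height. The knob is dark, round and ribbed, 34 mm across, 120 to 146 mm up; grip it across from above. It turns without rising. Clockwise lowers the foot by 4 mm per rad; first touch comes 0.6 to 2.4 rad from the start, so regrasp as needed. With the lock ring tight it is clamped.
- adjuster: Knob with sleeve; origin on the axis, 118 mm up. Its thread drags 0.25 N m either way, so it stays where left, and a hand resting on it feels that drag with either sign: compare the vertical torque with readings taken alike in free turning. From first touch the anticlockwise torque on the hand rises about 0.5 N m per rad: snug is 0.09 to 0.20 N m over free turning, 0.30 crushes the crystal.
- foot: Sprung foot under the spindle: black rubber disc 23 mm across with a bright collar. Origin at the centre of its underside, on the axis, 37 to 39 mm up at the start, 2.5 to 9.5 mm above the watch. 1 N on the watch adds 0.004 N m at the knob.
- nest: Round aluminium cup, 60 mm across, 9 mm high, on the base plate under the foot. The watch (44 mm across) sits in it on packing of unknown height (watch top 30 to 34 mm up) and does not come out. Origin on the axis, 10 mm up.
- clamp_boss: Small round boss, 20 mm across, on the +y flank of the arm; in it, out of sight, is the clamp shoe that the lock ring presses on the adjuster's sleeve (about 14 N for each N of drag over the free drag at the post). Origin on the axis, 83 mm up.
- loupe: Bystander: black eye loupe, 33 mm across, 28 mm high, standing by the +y side of the stand. Origin at the centre of its underside.
- canister_c: Bystander: cream canister with a brown lid, 37 mm across, 48 mm high, standing by the +y side of the stand. Origin at the centre of its underside.
- screwdriver_blue: Bystander: small screwdriver, 98 mm long, 10 mm thick, lying by the -y side of the stand. Origin at the centre of its underside.

How it is judged:
By the outcome, as a careful person would: the job done as asked, in the order asked, and still so for the second after the job is handed in, with the robot touching nothing.
It also fails if it takes over 72 s, if anything falls off the work surface, if the arm or the gripper's body presses on something with over 40 N, if the wrist force passes 120 N, or if a joint passes its speed limit or range.

## Working session

There is one attempt and no reset: what is moved stays moved. The work goes in short steps, Python scripts to look and compute and a tool call to move; the robot and the scene stay as the last step left them, time stands still between calls to the robot, and variables do not carry over. Pictures are saved under pics/ and viewed, at most 10 in all, crops included, and the job is handed in when it is done.

Besides the shell and the picture viewer there is one more tool, called as name(argument=value, ...) on one line, values as JSON. send_rows: Moves the arm, as the interface text tells. Its arguments: {"type":"object","properties":{"rows":{"type":"string"},"grip_force":{"type":"number"}},"required":["rows"]}

```bash
mkdir -p pics; cat > h.py <<'E'
import numpy as np, cv2
from plant import ctrl
def find(pic,n):
    E=np.linalg.inv(pic["extrinsics"]); 
    return [(round(d["p"],2),np.round((E@np.r_[d["position"],1])[:3],4).tolist()) for d in ctrl.look_for(pic,n)[:2]]
def proj(pic,P):
    c=pic["extrinsics"]@np.r_[P,1]; return (pic["fx"]*c[0]/c[2]+pic["cx"],pic["fy"]*c[1]/c[2]+pic["cy"])
def atz(pic,u,v,z):
    E=np.linalg.inv(pic["extrinsics"]); d=E[:3,:3]@[(u-pic["cx"])/pic["fx"],(v-pic["cy"])/pic["fy"],1]; o=E[:3,3]
    return o+d*(z-o[2])/d[2]
E
python3 - <<'E'
from h import *
ims=[]
for c in("scene","top"):
    p=ctrl.read_camera(c); cv2.imwrite(f"pics/{c}.png",p["color"][:,:,::-1])
    print(c,np.round(np.linalg.inv(p["extrinsics"]),3).tolist(),p["fx"],p["cx"],p["cy"])
    for n in("stand","lock_ring","post_grip","adjuster","adjuster_grip","foot","nest","clamp_boss","loupe","canister_c","screwdriver_blue"): print(n,find(p,n))
s=ctrl.get_state(); print(s)
E
```

```text
scene [[-0.484, -0.555, 0.676, 0.016], [-0.875, 0.307, -0.375, 0.25], [0.001, -0.773, -0.634, 0.651], [0.0, 0.0, 0.0, 1.0]] 530.7361581432688 285.68147226102906 205.31668486866533
stand [(0.8, [0.5781, -0.0694, 0.045])]
lock_ring [(0.94, [0.5617, -0.0594, 0.1066])]
post_grip [(0.66, [0.5585, -0.0662, 0.1088])]
adjuster [(0.78, [0.5789, -0.0767, 0.1458])]
adjuster_grip [(0.85, [0.5759, -0.0768, 0.1449]), (0.7, [0.6186, 0.0618, 0.0471])]
foot [(0.54, [0.5783, -0.0783, 0.0462])]
nest [(0.73, [0.5706, -0.0727, 0.0233]), (0.64, [0.5788, -0.0755, 0.1433])]
clamp_boss []
loupe []
canister_c [(0.67, [0.6188, 0.0587, 0.0493])]
screwdriver_blue [(0.47, [0.5659, -0.1569, 0.0089])]
top [[0.207, -0.935, 0.287, 0.351], [-0.978, -0.197, 0.064, -0.139], [-0.004, -0.294, -0.956, 0.95], [0.0, 0.0, 0.0, 1.0]] 535.5018433416619 274.7342802090228 212.5077806787763
stand [(0.58, [0.5596, -0.0802, 0.0079])]
lock_ring [(0.56, [0.558, -0.0532, 0.11])]
post_grip [(0.79, [0.557, -0.0505, 0.1082])]
adjuster []
adjuster_grip []
foot []
nest [(0.85, [0.5687, -0.0874, 0.0208])]
clamp_boss [(0.45, [0.5661, -0.1577, 0.0082])]
loupe [(0.58, [0.5468, 0.0334, 0.0272])]
canister_c []
screwdriver_blue [(0.64, [0.5686, -0.1597, 0.0124])]
{'time': 1.2, 'qpos': array([ 1.05001664e+00,  2.86306171e-01,  1.57667596e+00, -2.47821355e-06,
        1.27861030e+00, -1.50011979e-01]), 'dq': array([ 0.0006029 ,  0.00219511, -0.00098856,  0.00067567, -0.00105352,
        0.00181558]), 'joint_efforts': array([ 1.95863468e-04, -4.05971467e+01, -2.92932612e+01, -2.07774651e-04,
        6.01559095e-04,  2.35289974e-06]), 'eef_pos': array([0.24455076, 0.6291354 , 0.25003378]), 'tcp_rot': array([ 1.84323475e-01,  9.82865635e-01, -2.85528887e-07,  1.15708177e-06]), 'contact_force': array([-0.11538003,  0.57566925, -1.42065574]), 'wrist_torque': array([0.02999686, 0.04041557, 0.00337663]), 'finger_force': 0.0, 'opening': 0.9978678206777556}
```

View pics/scene.png

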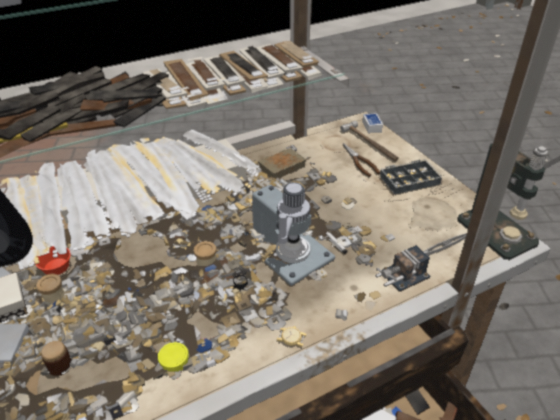

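View pics/top.png

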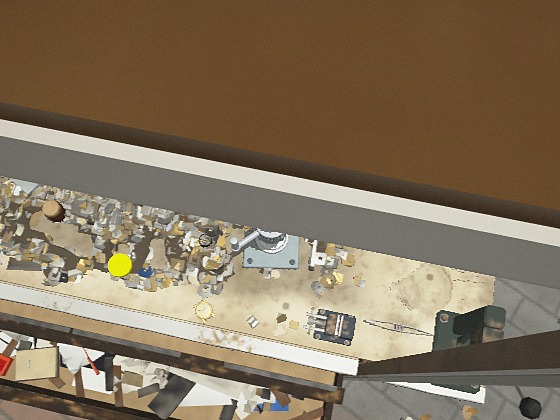

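The scene view shows the stand (knob at about (292,190), ring and lever post near (283,225)) with a front-right upright at (500,150). In the top view a beam hides the knob, and the lever shows at about (245,240). I'll zoom in on the stand and check the wrist view.

```bash
python3 - <<'E'
from h import *
p=ctrl.read_camera("scene"); t=ctrl.read_camera("top"); w=ctrl.read_camera("wrist")
a=cv2.resize(p["color"][165:290,230:360],None,fx=4,fy=4,interpolation=3)[:500,:400]
a=cv2.resize(p["color"][165:290,240:340],(400,500),interpolation=3)
b=cv2.resize(t["color"][205:305,210:310],(400,400),interpolation=3)
o=np.zeros((500,800,3),np.uint8);o[:,:400]=a;o[:400,400:]=b
cv2.imwrite("pics/zoom.png",o[:,:,::-1]);cv2.imwrite("pics/wrist0.png",w["color"][:,:,::-1])
for u,v in((545,250),(165,415),(468,300)): print("scene",atz(p,u,v,0).round(3))
for u,v in((0,285),(340,365)): print("top",atz(t,u,v,0).round(3))
print(w["fx"],w["cx"],w["cy"],np.linalg.inv(w["extrinsics"]).round(3).tolist())
E
```

```text
scene [ 0.382 -0.474  0.   ]
scene [0.409 0.212 0.   ]
scene [ 0.362 -0.274  0.   ]
top [0.403 0.377 0.   ]
top [ 0.393 -0.24   0.   ]
325.19226210127806 281.26985056509756 212.24541266744325 [[0.362, 0.896, 0.259, 0.18], [0.932, -0.348, -0.1, 0.654], [0.001, 0.277, -0.961, 0.373], [0.0, 0.0, 0.0, 1.0]]
```

View pics/zoom.png

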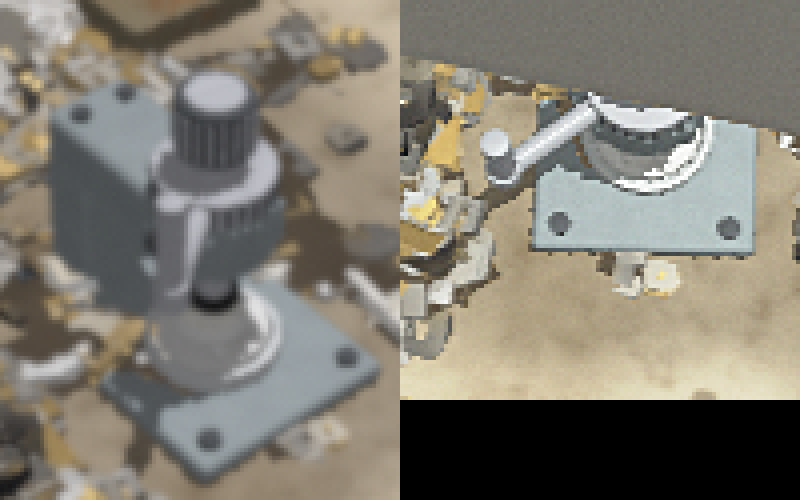

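View pics/wrist0.png

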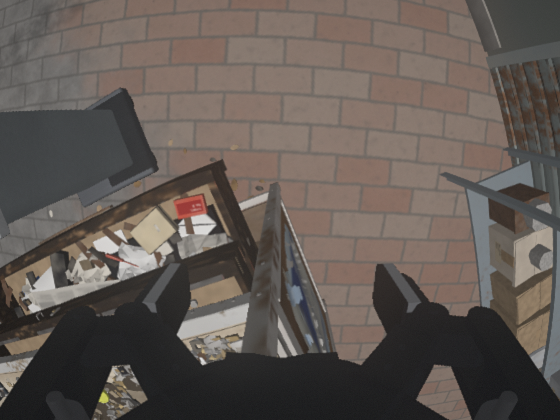

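The zoom shows the knob top at scene pixel (293,187.5) and the post top at top pixel (234,240.5). The wrist view shows the left front upright, with its foot near (275,190), beside the start pose. I'll draw in along tool -y first, then swing.

```bash
cat >> h.py <<'E'
def pose():
    s=ctrl.get_state(); from scipy.spatial.transform import Rotation as R
    M=R.from_quat(s["tcp_rot"]).as_matrix(); return s,s["eef_pos"],np.arctan2(M[1,1],M[0,1]),M
def row(x,y,z,psi,st=None):
    s,p,a,M=st or pose(); d=M.T@(np.array([x,y,z])-p)*1000
    return (np.degrees((a-psi)).round(1),d.round(1).tolist())
E
python3 - <<'E'
from h import *
p=ctrl.read_camera("scene"); t=ctrl.read_camera("top")
k=atz(p,293.3,187.5,.146); q=atz(t,233.75,240.5,.149); print("knob",k,"post",q,q-k,np.hypot(*(q-k)[:2]))
c=[atz(t,210+(u-400)/4,205+v/4,.01) for u,v in((532,250),(752,253))]; print(c)
print("knob in top",proj(t,k),"post in scene",proj(p,q))
st=pose(); r=.46
for az,ps in((1.2,1.2),(1.0,1.1),(.78,.9),(.55,.7),(.3,.5),(.1,.3),(-.05,.2)): print(az,row(r*np.cos(az),r*np.sin(az),.25,ps,st))
E
```

```text
knob [ 0.58744439 -0.08104948  0.146     ] post [ 0.53470734 -0.03219914  0.149     ] [-0.05273706  0.04885034  0.003     ] 0.07188569380927236
[array([ 0.52175728, -0.0412123 ,  0.01      ]), array([ 0.54061393, -0.13732203,  0.01      ])]
knob in top (np.float64(271.8963068054699), np.float64(215.25121279716785)) post in scene (np.float64(282.0780210446067), np.float64(214.9187597028734))
1.2 (np.float64(0.0), [-0.0, -215.0, 0.0])
1.0 (np.float64(5.7), [-91.4, -224.2, 0.0])
0.78 (np.float64(17.2), [-187.6, -255.0, 0.0])
0.55 (np.float64(28.7), [-278.4, -308.8, 0.0])
0.3 (np.float64(40.1), [-360.3, -389.1, 0.0])
0.1 (np.float64(51.6), [-410.0, -466.4, 0.0])
-0.05 (np.float64(57.3), [-436.5, -530.0, 0.0])
```

Careful with the scale: shifts go in shares of 500 mm and turns go in shares of 4 rad. That gives: -255 mm / 500 = -0.51, -224 mm / 500 = -0.448, 17 degrees / 229.1831 = 0.0742.

send_rows(rows="0 0 0 0 -0.12 0 0.3; 0 0 0 0 -0.24 0 0.3; 0 0 0 0 -0.36 0 0.3; 0 0 0 0 -0.43 0 0.3; 0 0 0.0131 -0.09 -0.434 0 0.3; 0 0 0.0262 -0.182 -0.448 0 0.3; 0 0 0.0524 -0.28 -0.474 0 0.3; 0 0 0.0742 -0.376 -0.51 0 0.3")

```text
time: 2.45
eef_pos: [0.3286, 0.3224, 0.2504]
tcp_rot: [0.329, 0.944, 0.0, 0.0]
contact_force: [1.0, 1.0, 0.2]
opening: 0.647
finger_force: 0.0
```

```bash
python3 - <<'E'
from h import *
st=pose(); print(st[0]["time"],st[0]["qpos"].round(3),st[1],st[2],st[0]["contact_force"],st[0]["opening"])
r=.47
for az,ps in((.78,1.0),(.67,.9),(.55,.8),(.42,.7),(.3,.6),(.17,.55),(.05,.55),(-.02,.55)): print(az,row(r*np.cos(az),r*np.sin(az),.25,ps,st))
E
```

```text
2.45 [ 0.555 -0.206  2.084  0.     1.262 -0.346] [0.32860913 0.3223856  0.25044535] 0.9006744035460321 [0.97496616 1.02175397 0.21487376] 0.6471845997955604
0.78 (np.float64(-5.7), [0.7, 9.8, 0.5])
0.67 (np.float64(0.0), [-50.1, 0.8, 0.5])
0.55 (np.float64(5.8), [-104.1, -15.4, 0.5])
0.42 (np.float64(11.5), [-160.0, -40.0, 0.5])
0.3 (np.float64(17.2), [-208.3, -69.0, 0.4])
0.17 (np.float64(20.1), [-256.3, -106.7, 0.4])
0.05 (np.float64(20.1), [-296.0, -146.8, 0.4])
-0.02 (np.float64(20.1), [-316.8, -172.3, 0.4])
```

Converted, -317 mm / 500 = -0.634, -296 mm / 500 = -0.592, 6 degrees / 229.1831 = 0.0262.

send_rows(rows="0 0 0.0044 -0.1 0.002 0 0.3; 0 0 0.0087 -0.208 -0.03 0 0.3; 0 0 0.0131 -0.32 -0.08 0 0.3; 0 0 0.0175 -0.416 -0.138 0 0.3; 0 0 0.0218 -0.512 -0.214 0 0.3; 0 0 0.0262 -0.592 -0.294 0 0.3; 0 0 0.0262 -0.634 -0.344 0 0.3; 0 0 0.0262 -0.634 -0.344 0 0.3")

```text
time: 3.45
eef_pos: [0.47, -0.0098, 0.2502]
tcp_rot: [0.378, 0.926, 0.0, 0.0]
contact_force: [-0.7, 0.8, 0.1]
opening: 0.648
finger_force: 0.0
```

```bash
python3 - <<'E'
from h import *
st=pose(); print(st[0]["time"],st[0]["qpos"].round(3),st[1],st[2],st[0]["contact_force"],st[0]["wrist_torque"])
w=ctrl.read_camera("wrist"); cv2.imwrite("pics/w1.png",w["color"][:,:,::-1]); np.savez("w1.npz",**{k:w[k] for k in("fx","cx","cy","extrinsics")})
for n in("lock_ring","post_grip","adjuster","adjuster_grip"): print(n,find(w,n))
E
```

```text
3.45 [-0.237 -0.18   2.063 -0.     1.259 -1.032] [ 0.47001248 -0.00981679  0.25024672] 0.7944711471163858 [-0.68991115  0.82908995  0.08580813] [-0.02765137 -0.04748541  0.04811989]
lock_ring [(0.66, [0.5624, -0.0597, 0.1091]), (0.34, [0.5767, -0.0732, 0.1404])]
post_grip [(0.77, [0.5625, -0.0566, 0.107])]
adjuster [(0.92, [0.5728, -0.0731, 0.1414]), (0.41, [0.5643, -0.0616, 0.1099])]
adjuster_grip [(0.83, [0.5767, -0.0736, 0.1412])]
```

View pics/w1.png

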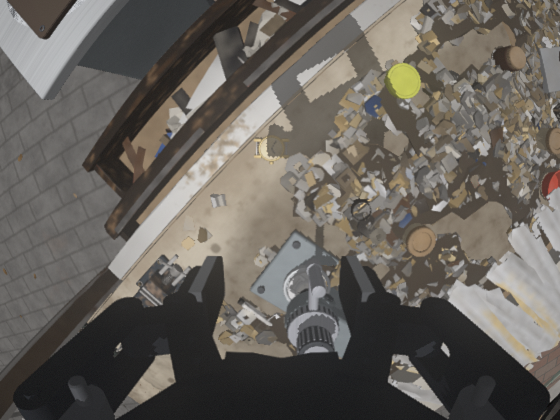

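The view shows the knob at about (313,335), its top edge-cut by the gripper body, and the post with its top near (314,275).

```bash
cat >> h.py <<'E'
def fproj(w,P):
    c=w["extrinsics"]@np.r_[P,1]; r=np.hypot(c[0],c[1]); k=np.arctan2(r,c[2])*w["fx"]/r; return (c[0]*k+w["cx"],c[1]*k+w["cy"])
def fatz(w,u,v,z):
    d=np.array([u-w["cx"],v-w["cy"]]); r=np.hypot(*d); t=r/w["fx"]; E=np.linalg.inv(w["extrinsics"])
    g=E[:3,:3]@np.r_[d/r*np.sin(t),np.cos(t)]; o=E[:3,3]; return o+g*(z-o[2])/g[2]
E
python3 - <<'E'
from h import *
w=np.load("w1.npz"); I=cv2.imread("pics/w1.png")
for P in((.5874,-.081,.146),(.5347,-.0322,.149),(.5347,-.0322,.111)): print(P,np.round(fproj(w,P)))
cv2.imwrite("pics/w1z.png",cv2.resize(I[230:380,230:380],(600,600),interpolation=3))
E
```

```text
(0.5874, -0.081, 0.146) [315. 358.]
(0.5347, -0.0322, 0.149) [317. 293.]
(0.5347, -0.0322, 0.111) [313. 272.]
```

View pics/w1z.png

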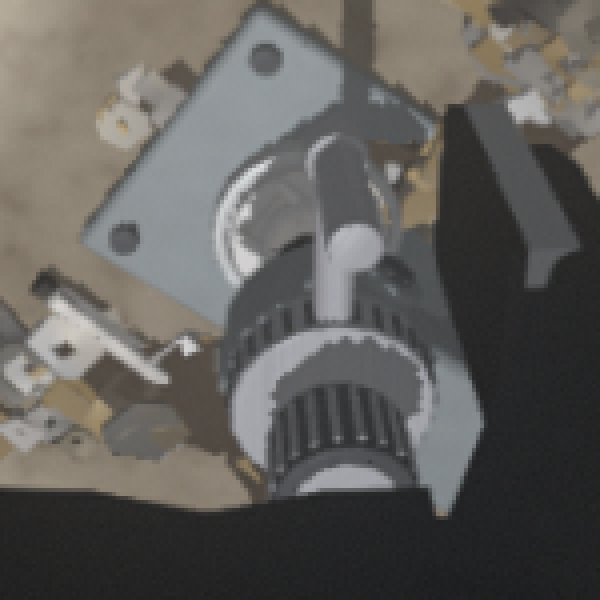

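```bash
python3 - <<'E'
from h import *
w=np.load("w1.npz")
q=fatz(w,319.5,291,.149); print(q); print("knob rim near", fatz(w,230+345/4,230+447/4,.146))
x,y=(q[0]+.5347)/2,(q[1]-.0322)/2; print(x,y)
for z in(.25,.19,.133):print(row(x,y,z,.82))
E
```

```text
[ 0.53455671 -0.02984722  0.149     ]
knob rim near [ 0.57367389 -0.06760193  0.146     ]
0.5346283545971414 -0.031023607802130995
(np.float64(-1.1), [-63.4, 27.9, 0.0])
(np.float64(-1.1), [-63.4, 27.8, 60.0])
(np.float64(-1.1), [-63.4, 27.8, 117.0])
```

Converted, 117 mm / 500 = 0.234, 90 mm / 500 = 0.18, -1 degrees / 229.1831 = -0.0044.

send_rows(rows="0 0 -0.0044 -0.064 0.028 0 0; 0 0 -0.0044 -0.126 0.056 0 0; 0 0 -0.0044 -0.126 0.056 0.12 0; 0 0 -0.0044 -0.126 0.056 0.18 0; 0 0 -0.0044 -0.126 0.056 0.234 0; 0 0 -0.0044 -0.126 0.056 0.234 0")

```text
time: 4.45
eef_pos: [0.5327, -0.0303, 0.1305]
tcp_rot: [0.368, 0.93, -0.0, -0.003]
contact_force: [-0.7, -0.7, 1.0]
opening: 0.5
finger_force: 0.0
```

send_rows(rows="0 0 0 0 0 0 -1; 0 0 0 0 0 0 -1; 0 0 0 0 0 0 -1; 0 0 0 0 0 0 -1; 0 0 0 0 0 0 -1; 0 0 0 0 0 0 -1", grip_force=30)

```text
time: 5.2
eef_pos: [0.5355, -0.0319, 0.1349]
tcp_rot: [0.369, 0.93, 0.0, 0.001]
contact_force: [-1.6, 2.9, 5.6]
opening: 0.131
finger_force: 29.6
```

```bash
python3 - <<'E'
from h import *
st=pose(); s=st[0]; print(s["time"],st[1],st[2],s["contact_force"],s["wrist_torque"],s["opening"],s["finger_force"])
A=np.array([.586,-.0795]); v=st[1][:2]-A; R=np.hypot(*v);ph=np.arctan2(v[1],v[0]);print(R,ph)
for d in np.arange(.1,.95,.1): print(round(d,2),row(A[0]+.07*np.cos(ph+d),A[1]+.07*np.sin(ph+d),.133,st[2]+d,st))
E
```

```text
5.2 [ 0.53551708 -0.0318888   0.13492562] 0.8159210679027294 [-1.63869888  2.92524946  5.64818044] [0.23429193 0.2548942  0.00974727] 0.1305098546806061 29.63213860988617
0.069392731751469 2.3854613369939326
0.1 (np.float64(-5.7), [0.3, -7.0, 1.9])
0.2 (np.float64(-11.5), [-0.8, -13.9, 1.9])
0.3 (np.float64(-17.2), [-2.5, -20.7, 1.9])
0.4 (np.float64(-22.9), [-4.9, -27.3, 1.9])
0.5 (np.float64(-28.6), [-7.9, -33.6, 1.9])
0.6 (np.float64(-34.4), [-11.6, -39.5, 1.9])
0.7 (np.float64(-40.1), [-15.8, -45.1, 1.9])
0.8 (np.float64(-45.8), [-20.6, -50.2, 1.9])
0.9 (np.float64(-51.6), [-25.8, -54.9, 1.9])
```

Converted, -50.2 mm / 500 = -0.1004, -45.1 mm / 500 = -0.0902, -45.8 degrees / 229.1831 = -0.1998.

send_rows(rows="0 0 -0.0249 0 -0.014 -0.004 -1; 0 0 -0.0502 -0.002 -0.028 -0.004 -1; 0 0 -0.075 -0.005 -0.0414 -0.004 -1; 0 0 -0.0999 -0.01 -0.0546 -0.004 -1; 0 0 -0.1248 -0.016 -0.0672 -0.004 -1; 0 0 -0.1501 -0.0232 -0.079 -0.004 -1; 0 0 -0.175 -0.0316 -0.0902 -0.004 -1; 0 0 -0.1998 -0.0412 -0.1004 -0.004 -1")

```text
time: 6.2
eef_pos: [0.5168, -0.0816, 0.135]
tcp_rot: [-0.023, 1.0, 0.001, 0.003]
contact_force: [7.3, 5.6, -4.2]
opening: 0.128
finger_force: 29.8
```

```bash
cat >> h.py <<'E'
def rep(A=(.586,-.0795)):
    st=pose(); s=st[0]; v=st[1][:2]-np.array(A); ph=np.arctan2(v[1],v[0]); e=np.array([-np.sin(ph),np.cos(ph)]); F=s["contact_force"]
    print("t",round(s["time"],2),"p",st[1].round(4),"psi",round(st[2],3),"R",np.hypot(*v).round(4),"phi",ph.round(4),"F",F.round(2),"Ft",(e@F[:2]).round(2),"Fr",(v@F[:2]/np.hypot(*v)).round(2),"T",s["wrist_torque"].round(3),"op",s["opening"].round(3),"q6",s["qpos"][5].round(2)); return st
E
python3 - <<'E'
from h import *
st=rep()
E
```

```text
Traceback (most recent call last):
  File "h.py", line 24, in rep
    print("t",round(s["time"],2),"p",st[1].round(4),"psi",round(st[2],3),"R",np.hypot(*v).round(4),"phi",ph.round(4),"F",F.round(2),"Ft",(e@F[:2]).round(2),"Fr",(v@F[:2]/np.hypot(*v)).round(2),"T",s["wrist_torque"].round(3),"op",s["opening"].round(3),"q6",s["qpos"][5].round(2)); return st
                                                                                                                                                                                                                                     ^^^^^^^^^^^^^^^^^^
AttributeError: 'float' object has no attribute 'round'
```

Converted, -65 mm / 500 = -0.13, -30 mm / 500 = -0.06.

send_rows(rows="0 0 0 0 0 0 0.0; 0 0 0 0 0 0 0.0; 0 0 0 0 0 -0.06 0.1; 0 0 0 0 0 -0.13 0.2; 0 0 0 0 0 -0.13 0.2")

```text
time: 6.82
eef_pos: [0.517, -0.0833, 0.2036]
tcp_rot: [-0.022, 1.0, -0.001, 0.003]
contact_force: [-0.4, 0.5, -0.5]
opening: 0.599
finger_force: 0.0
```

```bash
sed -i 's/s\["opening"\].round(3)/round(s["opening"],3)/' h.py; python3 - <<'E'
from h import *
st=rep()
w=ctrl.read_camera("wrist"); cv2.imwrite("pics/w2.png",w["color"][:,:,::-1]); 
for n in("post_grip","adjuster","adjuster_grip"): print(n,find(w,n))
print(fproj(w,(.5867,-.0796,.146)),fproj(w,(.5168,-.0816,.149)))
for z in (.2,.136):print(row(.5867,-.0796,z,st[2],st))
E
```

```text
t 6.83 p [ 0.517  -0.0833  0.2036] psi 1.615 R 0.0691 phi -3.0871 F [-0.37  0.5  -0.53] Ft -0.52 Fr 0.34 T [-0.034  0.07  -0.007] op 0.599 q6 -1.97
post_grip [(0.74, [0.5625, -0.0836, 0.1085]), (0.22, [0.6157, 0.0505, 0.0396])]
adjuster [(0.68, [0.577, -0.0784, 0.146])]
adjuster_grip [(0.71, [0.575, -0.0808, 0.1451])]
(np.float64(282.62786679896567), np.float64(333.67178106047777)) (np.float64(284.737782185528), np.float64(241.37230308452894))
(np.float64(0.0), [-69.8, 0.6, 4.0])
(np.float64(0.0), [-69.4, 0.8, 68.0])
```

View pics/w2.png

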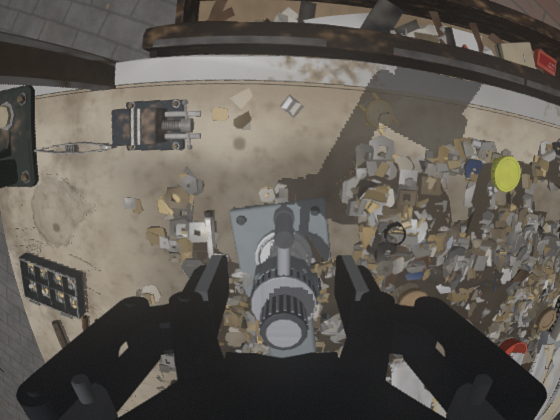

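The knob top is at (284,333), against a predicted (283,334), and the lever points at the robot. I'll grip the knob next.

Converted, -69.5 mm / 500 = -0.139, 68 mm / 500 = 0.136.

send_rows(rows="0 0 0 -0.07 0.001 0.004 0.3; 0 0 0 -0.139 0.0014 0.008 0.3; 0 0 0 -0.139 0.0014 0.08 0.3; 0 0 0 -0.139 0.0014 0.136 0.3; 0 0 0 -0.139 0.0014 0.136 0.3")

```text
time: 7.65
eef_pos: [0.5817, -0.0779, 0.1275]
tcp_rot: [-0.022, 1.0, 0.001, -0.004]
contact_force: [-0.2, 0.3, 0.2]
opening: 0.656
finger_force: 0.0
```

send_rows(rows="0 0 0 0 0 0 -1; 0 0 0 0 0 0 -1; 0 0 0 0 0 0 -1; 0 0 0 0 0 0 -1; 0 0 0 0 0 0 -1", grip_force=80)

```text
time: 8.28
eef_pos: [0.5851, -0.079, 0.1332]
tcp_rot: [-0.022, 1.0, -0.0, 0.001]
contact_force: [-1.0, 0.0, 3.3]
opening: 0.377
finger_force: 79.5
```

```bash
python3 -c "
from h import *
rep()"
```

```text
t 8.28 p [ 0.5851 -0.079   0.1332] psi 1.615 R 0.0011 phi 2.6439 F [-0.97  0.03  3.3 ] Ft 0.44 Fr 0.86 T [-0.03   0.229 -0.006] op 0.377 q6 -1.92
```

Converted, 24 degrees / 229.1831 = 0.1047.

send_rows(rows="0 0 0.0131 0 0 0 -1; 0 0 0.0262 0 0 0 -1; 0 0 0.0393 0 0 0 -1; 0 0 0.0524 0 0 0 -1; 0 0 0.0654 0 0 0 -1; 0 0 0.0785 0 0 0 -1; 0 0 0.0916 0 0 0 -1; 0 0 0.1047 0 0 0 -1")

```text
time: 9.28
eef_pos: [0.5851, -0.0788, 0.1332]
tcp_rot: [0.186, 0.983, -0.0, 0.001]
contact_force: [-0.6, 0.7, 4.2]
opening: 0.375
finger_force: 80.0
```

```bash
python3 -c "
from h import *
rep()"
```

```text
t 9.28 p [ 0.5851 -0.0788  0.1332] psi 1.196 R 0.0012 phi 2.4714 F [-0.62  0.74  4.18] Ft -0.2 Fr 0.95 T [0.02  0.179 0.294] op 0.375 q6 -1.5
```

Converted, 6 degrees / 229.1831 = 0.0262.

send_rows(rows="0 0 0.0131 0 0 0 -1; 0 0 0.0262 0 0 0 -1")

```text
time: 9.52
eef_pos: [0.5851, -0.0788, 0.1332]
tcp_rot: [0.237, 0.971, -0.0, 0.001]
contact_force: [-1.9, 1.2, 3.8]
opening: 0.378
finger_force: 80.0
```

```bash
python3 -c "
from h import *
rep()"
```

```text
t 9.53 p [ 0.5851 -0.0788  0.1332] psi 1.091 R 0.0011 phi 2.4434 F [-1.91  1.23  3.84] Ft 0.29 Fr 2.25 T [0.152 0.156 0.243] op 0.378 q6 -1.4
```

Converted, 6 degrees / 229.1831 = 0.0262.

send_rows(rows="0 0 0.0131 0 0 0 -1; 0 0 0.0262 0 0 0 -1")

```text
time: 9.78
eef_pos: [0.5851, -0.0787, 0.1332]
tcp_rot: [0.288, 0.958, -0.0, 0.001]
contact_force: [-1.2, 0.1, 4.4]
opening: 0.375
finger_force: 80.0
```

```bash
python3 -c "
from h import *
rep()"
```

```text
t 9.78 p [ 0.5851 -0.0787  0.1332] psi 0.987 R 0.0012 phi 2.4156 F [-1.25  0.07  4.42] Ft 0.78 Fr 0.98 T [0.032 0.175 0.211] op 0.375 q6 -1.29
```

```bash
cat >> h.py <<'E'
def tz(n=4):
    L=[]
    for i in range(n+1):
        s=ctrl.get_state(); L.append(s["wrist_torque"][2])
        if i<n: ctrl.read_camera("top")
    M=pose(); print("t",round(s["time"],2),"psi",round(M[2],3),"Tz",np.round(L,3),"mean",np.mean(L).round(3))
E
python3 -c "
from h import *
tz()"
```

```text
t 9.97 psi 0.987 Tz [ 0.211 -0.042 -0.09  -0.138 -0.12 ] mean -0.036
```

Converted, 6 degrees / 229.1831 = 0.0262.

send_rows(rows="0 0 0.0131 0 0 0 -1; 0 0 0.0262 0 0 0 -1")

```text
time: 10.22
eef_pos: [0.5852, -0.0787, 0.1332]
tcp_rot: [0.337, 0.941, 0.0, 0.001]
contact_force: [-1.6, 1.1, 5.0]
opening: 0.377
finger_force: 80.2
```

```bash
python3 -c "
from h import *
tz()"
```

```text
t 10.43 psi 0.883 Tz [ 0.228  0.012 -0.131 -0.135 -0.116] mean -0.028
```

Converted, 6 degrees / 229.1831 = 0.0262.

send_rows(rows="0 0 0.0131 0 0 0 -1; 0 0 0.0262 0 0 0 -1")

```text
time: 10.68
eef_pos: [0.5852, -0.0787, 0.1332]
tcp_rot: [0.386, 0.922, 0.0, 0.001]
contact_force: [-1.6, 1.8, 6.1]
opening: 0.377
finger_force: 80.2
```

```bash
python3 -c "
from h import *
tz()"
```

```text
t 10.88 psi 0.778 Tz [ 0.217 -0.049 -0.1   -0.137 -0.116] mean -0.037
```

Converted, 6 degrees / 229.1831 = 0.0262.

send_rows(rows="0 0 0.0131 0 0 0 -1; 0 0 0.0262 0 0 0 -1")

```text
time: 11.12
eef_pos: [0.5852, -0.0786, 0.1332]
tcp_rot: [0.434, 0.901, 0.0, 0.001]
contact_force: [-0.4, 2.6, 4.5]
opening: 0.379
finger_force: 80.2
```

```bash
python3 -c "
from h import *
tz(0)"
```

```text
t 11.12 psi 0.673 Tz [0.195] mean 0.195
```

Converted, 6 degrees / 229.1831 = 0.0262.

send_rows(rows="0 0 0.0131 0 0 0 -1; 0 0 0.0262 0 0 0 -1")

```text
time: 11.38
eef_pos: [0.5853, -0.0786, 0.1332]
tcp_rot: [0.48, 0.877, 0.0, 0.001]
contact_force: [-1.3, 1.7, 5.5]
opening: 0.374
finger_force: 80.2
```

```bash
python3 -c "
from h import *
tz(0)"
```

```text
t 11.38 psi 0.569 Tz [0.27] mean 0.27
```

Converted, 6 degrees / 229.1831 = 0.0262.

send_rows(rows="0 0 0.0131 0 0 0 -1; 0 0 0.0262 0 0 0 -1")

```text
time: 11.62
eef_pos: [0.5853, -0.0786, 0.1332]
tcp_rot: [0.525, 0.851, 0.0, 0.001]
contact_force: [-0.8, 2.4, 5.6]
opening: 0.375
finger_force: 80.2
```

```bash
python3 -c "
from h import *
tz(0)"
```

```text
t 11.62 psi 0.464 Tz [0.335] mean 0.335
```

Converted, 6 degrees / 229.1831 = 0.0262.

send_rows(rows="0 0 0.0131 0 0 0 -1; 0 0 0.0262 0 0 0 -1")

```text
time: 11.88
eef_pos: [0.5854, -0.0786, 0.1332]
tcp_rot: [0.569, 0.822, 0.0, 0.001]
contact_force: [0.4, 3.0, 5.3]
opening: 0.375
finger_force: 80.2
```

```bash
python3 -c "
from h import *
tz(0)"
```

```text
t 11.88 psi 0.36 Tz [0.413] mean 0.413
```

```bash
python3 -c "
from h import *
tz(4)"
```

```text
t 12.07 psi 0.36 Tz [0.413 0.14  0.075 0.055 0.036] mean 0.144
```

Converted, -1.5 degrees / 229.1831 = -0.0065.

send_rows(rows="0 0 -0.0065 0 0 0 -1; 0 0 -0.0065 0 0 0 -1; 0 0 -0.0065 0 0 0 -1")

```text
time: 12.45
eef_pos: [0.5853, -0.0786, 0.1332]
tcp_rot: [0.558, 0.83, 0.001, 0.001]
contact_force: [-0.0, 1.6, 5.5]
opening: 0.377
finger_force: 80.2
```

```bash
python3 -c "
from h import *
tz(0)"
```

```text
t 12.45 psi 0.386 Tz [0.073] mean 0.073
```

send_rows(rows="0 0 0 0 0 0 0; 0 0 0 0 0 0 0.2; 0 0 0 0 0 0 0.3; 0 0 0 0 0 -0.06 0.2; 0 0 0 0 0 -0.132 0.2; 0 0 0 0 0 -0.132 0.2")

```text
time: 13.2
eef_pos: [0.5866, -0.0794, 0.2018]
tcp_rot: [0.559, 0.829, 0.001, 0.004]
contact_force: [0.3, 0.4, -1.3]
opening: 0.605
finger_force: 0.0
```

```bash
python3 -c "
from h import *
st=rep()
w=ctrl.read_camera('wrist')
for z in (.2,.134): print(row(.5168,-.0818,z,1.6,st))"
```

```text
t 13.2 p [ 0.5866 -0.0794  0.2018] psi 0.385 R 0.0006 phi 0.0916 F [ 0.29  0.43 -1.28] Ft 0.4 Fr 0.32 T [-0.04  -0.011 -0.028] op 0.605 q6 -0.69
(np.float64(-69.6), [24.0, -65.6, 1.3])
(np.float64(-69.6), [24.4, -66.0, 67.3])
```

Converted, -66 mm / 500 = -0.132, -56 mm / 500 = -0.112, -69.6 degrees / 229.1831 = -0.3037.

send_rows(rows="0 0 -0.0436 0.008 -0.02 0 0; 0 0 -0.0873 0.016 -0.04 0 0; 0 0 -0.1309 0.024 -0.06 0 0; 0 0 -0.1745 0.032 -0.088 0 0; 0 0 -0.2182 0.04 -0.112 0 0; 0 0 -0.2618 0.048 -0.132 0 0; 0 0 -0.3037 0.048 -0.132 0 0; 0 0 -0.3037 0.048 -0.132 0 0")

```text
time: 14.25
eef_pos: [0.5134, -0.081, 0.1962]
tcp_rot: [-0.013, 1.0, 0.001, -0.001]
contact_force: [0.0, -0.1, -0.6]
opening: 0.501
finger_force: 0.0
```

```bash
python3 - <<'E'
from h import *
st=rep((.5866,-.0795)); w=ctrl.read_camera("wrist"); I=w["color"][:,:,::-1]
cv2.imwrite("pics/w3.png",cv2.resize(I[200:380,200:380],(540,540),interpolation=3))
print(np.array(fproj(w,(.5168,-.0818,.149))),(np.array(fproj(w,(.5168,-.0818,.149)))-200)*3)
E
```

```text
t 14.25 p [ 0.5134 -0.081   0.1962] psi 1.598 R 0.0732 phi -3.1205 F [ 0.04 -0.11 -0.56] Ft 0.11 Fr -0.04 T [-0.004 -0.07  -0.066] op 0.501 q6 -1.95
[280.01112234 252.5123869 ] [240.03336702 157.53716069]
```

View pics/w3.png

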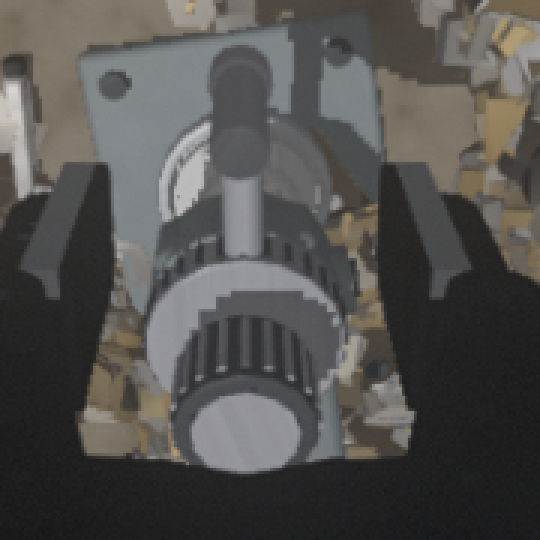

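The post top is at (242,148), centred between the fingers. I'll go down and grip it.

Converted, 65 mm / 500 = 0.13, 35 mm / 500 = 0.07.

send_rows(rows="0 0 0 0 0 0.07 0; 0 0 0 0 0 0.13 0; 0 0 0 0 0 0.13 -1; 0 0 0 0 0 0.13 -1; 0 0 0 0 0 0.13 -1; 0 0 0 0 0 0.13 -1; 0 0 0 0 0 0.13 -1", grip_force=30)

```text
time: 15.18
eef_pos: [0.5143, -0.0815, 0.1331]
tcp_rot: [-0.014, 1.0, -0.0, 0.0]
contact_force: [0.3, -2.5, -6.6]
opening: 0.133
finger_force: 29.6
```

```bash
python3 - <<'E'
from h import *
A=(.5866,-.0795)
st=rep(A);v=st[1][:2]-A; ph=np.arctan2(v[1],v[0])%(2*np.pi); print(ph)
for d in np.arange(.05,.9,.05): print(round(d,2),row(A[0]+.07*np.cos(ph-d),A[1]+.07*np.sin(ph-d),st[1][2],st[2]-d,st))
E
```

```text
t 15.18 p [ 0.5143 -0.0815  0.1331] psi 1.6 R 0.0723 phi -3.1137 F [ 0.26 -2.51 -6.64] Ft 2.52 Fr -0.19 T [-0.278 -0.093  0.007] op 0.133 q6 -1.95
3.1694877189050747
0.05 (np.float64(2.9), [-2.4, 3.5, -0.0])
0.1 (np.float64(5.7), [-2.7, 7.0, -0.0])
0.15 (np.float64(8.6), [-3.1, 10.5, -0.0])
0.2 (np.float64(11.5), [-3.7, 13.9, -0.0])
0.25 (np.float64(14.3), [-4.5, 17.3, -0.0])
0.3 (np.float64(17.2), [-5.4, 20.7, -0.0])
0.35 (np.float64(20.1), [-6.6, 24.0, -0.0])
0.4 (np.float64(22.9), [-7.8, 27.3, -0.0])
0.45 (np.float64(25.8), [-9.3, 30.4, -0.0])
0.5 (np.float64(28.6), [-10.9, 33.6, -0.0])
0.55 (np.float64(31.5), [-12.7, 36.6, -0.0])
0.6 (np.float64(34.4), [-14.6, 39.5, -0.0])
0.65 (np.float64(37.2), [-16.6, 42.3, -0.0])
0.7 (np.float64(40.1), [-18.8, 45.1, -0.0])
0.75 (np.float64(43.0), [-21.1, 47.7, -0.0])
0.8 (np.float64(45.8), [-23.6, 50.2, -0.0])
0.85 (np.float64(48.7), [-26.1, 52.6, -0.0])
```

Converted, 7.2 mm / 500 = 0.0144, 3.6 mm / 500 = 0.0072, 5.7 degrees / 229.1831 = 0.0249.

send_rows(rows="0 0 0.0127 -0.0002 0.0072 0 -1; 0 0 0.0249 -0.0008 0.0144 0 -1")

```text
time: 15.42
eef_pos: [0.5144, -0.075, 0.1332]
tcp_rot: [0.036, 0.999, -0.001, -0.0]
contact_force: [-0.7, -5.2, -6.6]
opening: 0.126
finger_force: 29.7
```

```bash
python3 -c "
from h import *
rep((.5866,-.0795))"
```

```text
t 15.43 p [ 0.5144 -0.075   0.1332] psi 1.499 R 0.0723 phi 3.0799 F [-0.74 -5.2  -6.64] Ft 5.23 Fr 0.41 T [-0.682  0.028  0.042] op 0.126 q6 -1.84
```

Converted, 7.2 mm / 500 = 0.0144, 3.6 mm / 500 = 0.0072, 5.7 degrees / 229.1831 = 0.0249.

send_rows(rows="0 0 0.0127 -0.0002 0.0072 0 -1; 0 0 0.0249 -0.0008 0.0144 0 -1")

```text
time: 15.68
eef_pos: [0.5152, -0.0679, 0.1331]
tcp_rot: [0.085, 0.996, -0.001, -0.0]
contact_force: [0.2, -5.8, -6.4]
opening: 0.13
finger_force: 29.7
```

```bash
python3 -c "
from h import *
rep((.5866,-.0795))"
```

```text
t 15.68 p [ 0.5152 -0.0679  0.1331] psi 1.4 R 0.0723 phi 2.9805 F [ 0.2  -5.75 -6.39] Ft 5.65 Fr -1.12 T [-0.725  0.119 -0.001] op 0.13 q6 -1.72
```

Converted, 7.2 mm / 500 = 0.0144, 3.6 mm / 500 = 0.0072, 5.7 degrees / 229.1831 = 0.0249.

send_rows(rows="0 0 0.0127 -0.0002 0.0072 0 -1; 0 0 0.0249 -0.0008 0.0144 0 -1")

```text
time: 15.92
eef_pos: [0.5167, -0.0609, 0.1331]
tcp_rot: [0.135, 0.991, -0.001, -0.0]
contact_force: [-0.8, -5.8, -5.2]
opening: 0.129
finger_force: 29.8
```

```bash
python3 -c "
from h import *
rep((.5866,-.0795))"
```

```text
t 15.93 p [ 0.5167 -0.0609  0.1331] psi 1.3 R 0.0724 phi 2.8813 F [-0.83 -5.8  -5.2 ] Ft 5.81 Fr -0.69 T [-0.717  0.228 -0.019] op 0.129 q6 -1.61
```

Converted, 7.2 mm / 500 = 0.0144, 3.6 mm / 500 = 0.0072, 5.7 degrees / 229.1831 = 0.0249.

send_rows(rows="0 0 0.0127 -0.0002 0.0072 0 -1; 0 0 0.0249 -0.0008 0.0144 0 -1")

```text
time: 16.18
eef_pos: [0.5188, -0.054, 0.1331]
tcp_rot: [0.184, 0.983, -0.001, -0.001]
contact_force: [-2.4, -5.8, -4.4]
opening: 0.123
finger_force: 29.8
```

```bash
python3 -c "
from h import *
rep((.5866,-.0795))"
```

```text
t 16.18 p [ 0.5188 -0.054   0.1331] psi 1.201 R 0.0724 phi 2.7818 F [-2.36 -5.79 -4.37] Ft 6.25 Fr 0.17 T [-0.667  0.294  0.006] op 0.123 q6 -1.5
```

Converted, 7.2 mm / 500 = 0.0144, 3.6 mm / 500 = 0.0072, 5.7 degrees / 229.1831 = 0.0249.

send_rows(rows="0 0 0.0127 -0.0002 0.0072 0 -1; 0 0 0.0249 -0.0008 0.0144 0 -1")

```text
time: 16.42
eef_pos: [0.5217, -0.0474, 0.1331]
tcp_rot: [0.233, 0.973, -0.001, -0.001]
contact_force: [-2.1, -4.7, -4.6]
opening: 0.131
finger_force: 29.9
```

```bash
python3 -c "
from h import *
rep((.5866,-.0795))"
```

```text
t 16.43 p [ 0.5217 -0.0474  0.1331] psi 1.101 R 0.0724 phi 2.6828 F [-2.08 -4.65 -4.61] Ft 5.09 Fr -0.2 T [-0.656  0.378 -0.036] op 0.131 q6 -1.38
```

Converted, 7.2 mm / 500 = 0.0144, 3.6 mm / 500 = 0.0072, 5.7 degrees / 229.1831 = 0.0249.

send_rows(rows="0 0 0.0127 -0.0002 0.0072 0 -1; 0 0 0.0249 -0.0008 0.0144 0 -1")

```text
time: 16.68
eef_pos: [0.5252, -0.0412, 0.1331]
tcp_rot: [0.281, 0.96, -0.001, -0.001]
contact_force: [-2.9, -5.6, -4.6]
opening: 0.131
finger_force: 29.9
```

```bash
python3 -c "
from h import *
rep((.5866,-.0795))"
```

```text
t 16.68 p [ 0.5252 -0.0412  0.1331] psi 1.002 R 0.0724 phi 2.5837 F [-2.85 -5.58 -4.55] Ft 6.24 Fr -0.53 T [-0.665  0.42   0.013] op 0.131 q6 -1.27
```

Converted, 7.2 mm / 500 = 0.0144, 3.6 mm / 500 = 0.0072, 5.7 degrees / 229.1831 = 0.0249.

send_rows(rows="0 0 0.0127 -0.0002 0.0072 0 -1; 0 0 0.0249 -0.0008 0.0144 0 -1")

```text
time: 16.92
eef_pos: [0.5293, -0.0353, 0.1331]
tcp_rot: [0.328, 0.945, -0.001, -0.001]
contact_force: [-4.1, -5.4, -3.3]
opening: 0.129
finger_force: 30.0
```

```bash
python3 -c "
from h import *
rep((.5866,-.0795))"
```

```text
t 16.93 p [ 0.5293 -0.0353  0.1331] psi 0.902 R 0.0724 phi 2.4848 F [-4.08 -5.37 -3.34] Ft 6.74 Fr -0.05 T [-0.66   0.46  -0.032] op 0.129 q6 -1.16
```

Converted, 7.2 mm / 500 = 0.0144, 3.6 mm / 500 = 0.0072, 5.7 degrees / 229.1831 = 0.0249.

send_rows(rows="0 0 0.0127 -0.0002 0.0072 0 -1; 0 0 0.0249 -0.0008 0.0144 0 -1")

```text
time: 17.18
eef_pos: [0.5339, -0.0299, 0.1331]
tcp_rot: [0.375, 0.927, -0.002, -0.001]
contact_force: [-5.0, -5.9, -3.0]
opening: 0.128
finger_force: 30.1
```

```bash
python3 -c "
from h import *
rep((.5866,-.0795))"
```

```text
t 17.18 p [ 0.5339 -0.0299  0.1331] psi 0.803 R 0.0724 phi 2.3873 F [-5.05 -5.93 -3.02] Ft 7.78 Fr -0.38 T [-0.692  0.494  0.072] op 0.128 q6 -1.05
```

Converted, 7.2 mm / 500 = 0.0144, 3.6 mm / 500 = 0.0072, 5.7 degrees / 229.1831 = 0.0249.

send_rows(rows="0 0 0.0127 -0.0002 0.0072 0 -1; 0 0 0.0249 -0.0008 0.0144 0 -1")

```text
time: 17.42
eef_pos: [0.5389, -0.0251, 0.1331]
tcp_rot: [0.42, 0.907, -0.002, -0.002]
contact_force: [-4.5, -5.4, -3.2]
opening: 0.132
finger_force: 30.2
```

```bash
python3 -c "
from h import *
rep((.5866,-.0795))"
```

```text
t 17.43 p [ 0.5389 -0.0251  0.1331] psi 0.704 R 0.0724 phi 2.2908 F [-4.52 -5.44 -3.15] Ft 6.98 Fr -1.11 T [-0.778  0.672  0.013] op 0.132 q6 -0.93
```

Converted, 7.2 mm / 500 = 0.0144, 3.6 mm / 500 = 0.0072, 5.7 degrees / 229.1831 = 0.0249.

send_rows(rows="0 0 0.0127 -0.0002 0.0072 0 -1; 0 0 0.0249 -0.0008 0.0144 0 -1")

```text
time: 17.68
eef_pos: [0.5443, -0.0208, 0.1331]
tcp_rot: [0.465, 0.885, -0.002, -0.002]
contact_force: [-5.3, -5.4, -1.4]
opening: 0.126
finger_force: 30.3
```

```bash
python3 -c "
from h import *
rep((.5866,-.0795))"
```

```text
t 17.68 p [ 0.5443 -0.0208  0.1331] psi 0.604 R 0.0723 phi 2.1949 F [-5.34 -5.41 -1.44] Ft 7.49 Fr -1.27 T [-0.786  0.738  0.017] op 0.126 q6 -0.83
```

Converted, 7.2 mm / 500 = 0.0144, 3.6 mm / 500 = 0.0072, 5.7 degrees / 229.1831 = 0.0249.

send_rows(rows="0 0 0.0127 -0.0002 0.0072 0 -1; 0 0 0.0249 -0.0008 0.0144 0 -1")

```text
time: 17.92
eef_pos: [0.5502, -0.0171, 0.133]
tcp_rot: [0.508, 0.861, -0.003, -0.002]
contact_force: [-7.8, -5.3, -0.5]
opening: 0.127
finger_force: 30.5
```

```bash
python3 -c "
from h import *
rep((.5866,-.0795))"
```

```text
t 17.93 p [ 0.5502 -0.0171  0.133 ] psi 0.505 R 0.0723 phi 2.0994 F [-7.8  -5.35 -0.48] Ft 9.43 Fr -0.68 T [-0.792  0.93   0.039] op 0.127 q6 -0.72
```

Converted, 4.8 mm / 500 = 0.0096, 2.4 mm / 500 = 0.0048, 4 degrees / 229.1831 = 0.0175.

send_rows(rows="0 0 0.0087 0 0.0048 0 -1; 0 0 0.0175 -0.0004 0.0096 0 -1")

```text
time: 18.18
eef_pos: [0.5543, -0.0149, 0.133]
tcp_rot: [0.538, 0.843, -0.003, -0.002]
contact_force: [-8.0, -5.9, -1.0]
opening: 0.127
finger_force: 30.6
```

```bash
python3 -c "
from h import *
rep((.5866,-.0795))"
```

```text
t 18.18 p [ 0.5543 -0.0149  0.133 ] psi 0.436 R 0.0722 phi 2.0352 F [-8.01 -5.86 -1.01] Ft 9.78 Fr -1.65 T [-0.717  1.059  0.051] op 0.127 q6 -0.64
```

Converted, -110 mm / 500 = -0.22, -70 mm / 500 = -0.14.

send_rows(rows="0 0 0 0 0 0 -0.4; 0 0 0 0 0 0 -0.2; 0 0 0 0 0 0 0; 0 0 0 0 0 -0.06 0; 0 0 0 0 0 -0.14 0; 0 0 0 0.08 0 -0.22 0; 0 0 0 0.12 0 -0.22 0; 0 0 0 0.12 0 -0.22 0")

```text
time: 19.18
eef_pos: [0.5304, 0.0417, 0.2426]
tcp_rot: [0.537, 0.844, -0.0, -0.0]
contact_force: [-0.1, -0.3, -0.5]
opening: 0.5
finger_force: 0.0
```

```bash
python3 - <<'E'
from h import *
rep((.5866,-.0795)); w=ctrl.read_camera("wrist"); I=w["color"][:,:,::-1]
P=(.5866+.07*np.cos(2.035),-.0795+.07*np.sin(2.035),.149); print(P,(np.array(fproj(w,P))-[150,150])*2.4)
cv2.imwrite("pics/w4.png",cv2.resize(I[150:400,150:400],(600,600),interpolation=3))
E
```

```text
t 19.18 p [0.5304 0.0417 0.2426] psi 0.438 R 0.1335 phi 2.0049 F [-0.11 -0.33 -0.46] Ft 0.24 Fr -0.25 T [-0.041  0.033 -0.028] op 0.5 q6 -0.55
(np.float64(0.5552602380305598), np.float64(-0.016907513871880525), 0.149) [305.07252341 360.93181392]
```

View pics/w4.png

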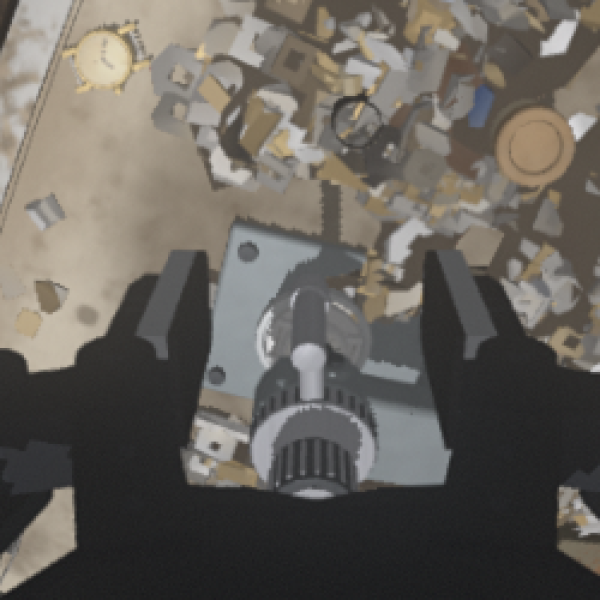

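The post top is at (308,355), against a predicted (305,361), so the lever stayed where I left it. The loupe and canister are undisturbed, and nothing is touching the robot. I'm handing in.

```bash
python3 -c "
from plant import ctrl
print(ctrl.sign_off())"
```

```text
the job is handed in; nothing more can be done
None
```

The job is handed in at about 19 s; no verdict came back. By my readings the foot bears snugly (about 0.15 N m over free turning), the lock ring is firm again (about 4 N over free drag), the gripper has let go, and the loupe and canister look undisturbed; I did not look again at the screwdriver.

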